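Fit the rosette stamping die into the blocking chase

ROBOT

A 7-joint arm with a two-finger parallel gripper is mounted at the origin on a cart in front of the work surface, level with it; the furniture and walls round the work are solid. World frame = base frame: x ahead of the robot, y to its left, z up, the work surface at z = 0. Lengths are in m, angles in rad, forces in N, time in s.
With the tool pointing down it reaches from about 0.425 to 0.825 m from the base axis. Payload 3.6 kg.
Tool frame: the origin (TCP) lies at the very end of the fingers, on their centre line; the grasp point (between the pads) lies 19 mm behind it; z points along the fingers, y is the line along which they close (so a half turn about z gives the same grasp; the last joint's range is limited). The gripper opens to 93 mm and grips with 3 to 60 N. Pads are 15 mm wide; open, the fingers measure 128 mm over their backs; the gripper's body (75 mm by 188 mm) begins 65 mm behind the grasp point.
Start: joints at [-1.19, 0.615, -0.013, 1.423, 0.008, 1.103, -0.04], TCP at [0.257, 0.597, 0.181] pointing down, gripper open.
Joint ranges: [-3.12, 3.12], [-0.3, 2.06], [-1.34, 1.32], [0.26, 2.42], [-1.36, 4.5], [0.01, 1.98], [-2.84, 2.84]. Speed limits (rad/s): [2.79, 2.79, 3.14, 3.14, 3.14, 3.14, 3.14].

INTERFACE

Orientations are given as a unit quaternion [w, x, y, z].
In Python, from workcell import monitor, eyes, env gives the robot as it stands.
- The arm moves only by the tool arm_command, never from a script. Its arguments are lists of equal length, an entry for each row: "travel": the shift along the tool's x, y, z in mm, a list of three; "twist": the turn about the tool's z in rad; "hand": the finger opening in mm, from 0 to 93. In form: {"travel": [[tx, ty, tz], ...], "twist": [twist, ...], "hand": [hand, ...]}. A call has 1 to 20 rows; each row is the pose to reach, as a shift and turn from the pose commanded when the call began, along the tool's axes at that moment; what a row does not reach only later rows make up. A row lasts 1/10 s, in which the tool goes at most 50 mm and 8.59 degrees, less where a joint would pass 70% of its speed; a pose out of reach is approached as far as the arm can. A call with a gripper value outside its range is refused whole. The fingers move at their own pace and stop on an object; "squeeze" is the grip in N (left out, the last holds). Time passes only in rows, so rows that repeat a pose let the fingers close. It gives the time, the measured TCP pose, the force, the opening and the grip force at its end, in the units of the state.
- monitor.get_obs(): the state, without advancing time (a new reading comes with each control period).
- eyes.get_image(name): name is "side" or "top"; returns a dict with "pixels" (420x560x3 uint8, red, green, blue), "K" (3x3 intrinsics, pixels), "rvec" (rotation vector, rad) and "tvec" (3), from world to camera coordinates, as OpenCV has them. Camera axes: x right, y down, z forward; pixel columns grow to the right and rows downward; lengths in m; the calibration is good to about 2 mm. A picture is of the moment at which its call begins. There is no depth.
- env.job_done(): hands the job in; it is judged then, once.
The state is a dict: "time": time; "joint_pos": joint angles; "qd": joint speeds; "joint_efforts": joint torques, N m; "eef_pos": TCP position; "eef_rot": TCP orientation; "ft_force": force on the tool from outside, world axes, zero at the start; "wrist_torque": the same for the moment, N m; "opening": finger opening in m; "gripper_force": force on a finger pad.
Only numpy, scipy, OpenCV 4.12 (cv2) and the standard library are available. Lean on these libraries where they do the work, as an engineer would, in place of code of your own. Each camera call takes 0.05 s, during which the arm holds its last target. There are 200 camera calls.

TASK

Mount the rosette die in the steel chase for foil blocking: swing the red-knobbed dog clear of the pocket, tuck one end of the die's mounting plate under the fixed lip at the end of the pocket opposite the dog, and rock the die down until it lies flat in the pocket. Then swing the dog all the way back to its stop so that it holds the plate down. Leave the border die and the other things on the bench where they are.

Things in the scene. Friction and masses are not known exactly. Their poses are not given: they have to be found in the camera images.
- chase: Low steel chase fixed to the bench, 206 x 112 mm. Origin on the bench under the middle of the pocket; x along the pocket from lip end (-x) to dog end (+x), z up. Pocket 122.5 mm (x) by 62 mm (y), floor 6 mm above the bench, walls 8 mm above the floor, chamfered 2 mm along the rim except at the lip end.
- lip (a point): Middle of the inner lower edge of the fixed grey lip at the pocket's -x end: chase x = -53 mm, y = 0, 12.5 mm above the pocket floor. The lip runs across the full width, overhangs the pocket by 8 mm, and its top is 18.5 mm (screw heads 22.5 mm) above the floor. The plate cannot drop straight in: tip the die about 15 degrees, end under the lip, then lower the other end.
- dog (a joint): Turn dog on a vertical pivot at chase x = +84 mm, y = 0. 0 rad = closed at its stop: 16 mm wide nose points to chase -x, 12 mm over the pocket, underside 10 mm above the floor (plate 8 mm); tail points to chase +x. Grows clockwise from above (tail towards chase -y) to 1.75 rad; nose off the pocket above 1.15 rad. Stays where left; about 2 N at the knob.
- dog_knob (a point): Middle of the red upright round knob on the dog's tail: 20 mm diameter, from 23 to 61 mm above the bench; this point is 46 mm above the bench and 56 mm from the pivot. The steel tail bar lies below the knob, its top 23 mm above the bench.
- die_rosette: Die to be mounted, 0.3 to 0.6 kg: aluminium plate 120 x 60 x 8 mm, brass block 80 x 46 mm centred on it, top 30 mm above the underside, dark top face with a round brass rosette (ring, eight petals). Origin: centre of the underside; x along the 120 mm, y along the 60 mm (46 mm of the block), z up. Ends alike: either may go under the lip.
- die_border: The other die, same size and make, with a double rectangular border on its top face; not wanted. Origin and axes as for the rosette die.
- foil_roll: Gold foil roll, 75 x 90 x 48 mm, behind the work; origin at the centre of its underside.
- tea_glass: Tea glass, 62 mm diameter, 86 mm high, at the right rear; origin at the centre of its underside.
- notepad: White notepad, 106 x 75 x 11 mm, lying at the right edge; origin at the centre of its underside.
- finishing_tool: Brass finishing tool with brown wooden handle, 30 x 142 x 30 mm, lying at the right front edge; origin at the centre of its underside.
- thread_spool: Small red thread spool, 43 mm diameter, 40 mm high, behind the work; origin at the centre of its underside.

How it is judged:
On the way, in this order (a step that is already met when the one before it is completed fails the run):
1. the dog is swung clear of the pocket (past 1.0 rad) (value of joint dog above 1 rad), for 0.2 s.
2. the rosette die lies flat in the pocket, one end under the lip (horizontal distance between die_rosette and chase below 0.004 m and z of die_rosette in the frame of chase below 0.008 m and angle between the x axis of die_rosette and the x axis of chase, either way round below 0.04 rad and angle between die_rosette's own z axis and vertical below 0.025 rad), for 0.2 s.
At the end, for the whole second after the job is handed in: Rosette die at rest flat in the pocket (centre within 4 mm, underside within 2 mm of the floor, tilt under 0.025 rad, in line within 0.04 rad), dog within 0.15 rad of its closed stop; the border die and the other listed things within 40 mm of their start (all of step 2 and linear speed of die_rosette below 0.01 m/s and value of joint dog below 0.15 rad); the robot touches nothing.
It fails at once if the border die is moved more than 40 mm (distance of die_border from where it was at the start of the episode above 0.04 m).
It fails at once if the foil roll, tea glass, finishing tool, notepad or thread spool is moved more than 40 mm (distance of any of foil_roll, tea_glass, finishing_tool, notepad, thread_spool from where it was at the start of the episode above 0.04 m).
It fails at once if the tea glass is tipped over (angle between tea_glass's own z axis and vertical above 0.5 rad).
It also fails if it takes over 69 s, if anything falls off the work surface, if the arm or the gripper's body presses on something with over 40 N, if the wrist force passes 120 N, or if a joint passes its speed limit or range.

## Working session

There is one attempt and no reset: what is moved stays moved. The work goes in short steps, Python scripts to look and compute and a tool call to move; the robot and the scene stay as the last step left them, time stands still between calls to the robot, and variables do not carry over. Pictures are saved under pics/ and viewed, at most 10 in all, crops included, and the job is handed in when it is done.

Besides the shell and the picture viewer there is one more tool, called as name(argument=value, ...), one argument or row to a line, values as JSON. arm_command: Moves the arm, as the interface text tells. Its arguments: {"type":"object","properties":{"travel":{"type":"array"},"twist":{"type":"array"},"hand":{"type":"array"},"squeeze":{"type":"number"}},"required":["travel","twist","hand"]}

```bash
ls; mkdir -p pics
cat > h.py <<'E'
import cv2,numpy as np
from workcell import monitor,eyes,env
def snap(n,f=None):
    d=eyes.get_image(n)
    if f: cv2.imwrite(f,d["pixels"][:,:,::-1])
    return d
def ray(d,uv):
    R,_=cv2.Rodrigues(np.array(d["rvec"],float));t=np.array(d["tvec"],float).ravel()
    v=R.T@np.linalg.inv(np.array(d["K"]))@np.array([uv[0],uv[1],1.]);return -R.T@t,v/np.linalg.norm(v)
def atz(d,uv,z):
    c,v=ray(d,uv);return c+v*(z-c[2])/v[2]
def tri(*ps):
    A=0;b=0
    for d,uv in ps:
        c,v=ray(d,uv);P=np.eye(3)-np.outer(v,v);A=A+P;b=b+P@c
    return np.linalg.solve(A,b)
def proj(d,p):
    return cv2.projectPoints(np.array(p,float).reshape(-1,3),np.array(d["rvec"],float),np.array(d["tvec"],float),np.array(d["K"],float),None)[0].reshape(-1,2)
E
python3 - <<'E'
from h import *
import pickle
a=snap("top","pics/t0.png");b=snap("side","pics/s0.png")
pickle.dump((a,b),open("c0.pkl","wb"))
for d in(a,b): print(ray(d,(280,210)),d["K"][0][0])
print(monitor.get_obs())
E
```

```text
pics
(array([ 0.36535758, -0.03450188,  1.37932972]), array([ 0.18240073,  0.0039372 , -0.98321639])) 471.93555904039533
(array([ 0.37388816, -1.03775483,  0.97324643]), array([ 0.18357549,  0.72472378, -0.66413514])) 513.6447509148202
{'time': 0.1, 'joint_pos': array([-1.19049777,  0.61580141, -0.01263722,  1.42468834,  0.00805594,
        1.10338906, -0.04040933]), 'qd': array([ 5.57198740e-04, -2.33406195e-03,  1.15528724e-03, -3.13419362e-03,
       -1.74100173e-03,  1.44888989e-03, -5.23796885e-05]), 'joint_efforts': array([ 9.89851578e-04, -4.60043907e+01,  2.09857025e-01, -1.66245478e+01,
       -6.11719256e-02,  1.70017371e-02,  1.06173843e-04]), 'eef_pos': array([0.25684651, 0.59626044, 0.17962739]), 'eef_rot': array([-2.38331902e-04,  2.01973713e-01,  9.79390304e-01, -1.09330800e-03]), 'ft_force': array([-0.30261975,  0.06707524, -0.64174854]), 'wrist_torque': array([ 0.01002588, -0.02788126,  0.00277461]), 'gripper_force': 0.0, 'opening': 0.09281393630905985}
```

View pics/t0.png

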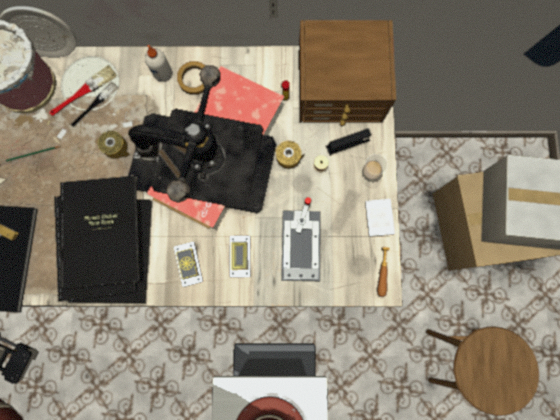

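View pics/s0.png

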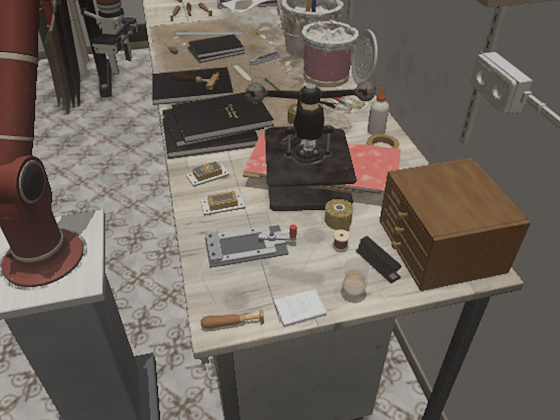

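Top view: rosette die at about (187,264), border die at (240,256), chase at (302,245) with its red knob at (308,201), on the side away from the robot. In the side view the rosette die is at about (208,172) and the knob at (293,231). I'll enlarge both.

Run:
```python
import cv2
t=cv2.imread("pics/t0.png")[190:290,165:330];cv2.imwrite("pics/t0c.png",cv2.resize(t,(792,480),interpolation=cv2.INTER_CUBIC))
s=cv2.imread("pics/s0.png")[150:270,180:310];cv2.imwrite("pics/s0c.png",cv2.resize(s,(650,600),interpolation=cv2.INTER_CUBIC))
```

```text
(no output)
```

View pics/t0c.png

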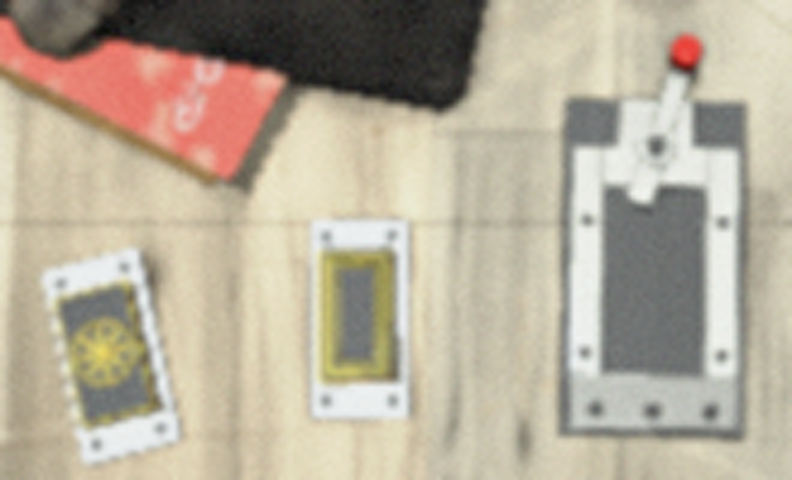

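View pics/s0c.png

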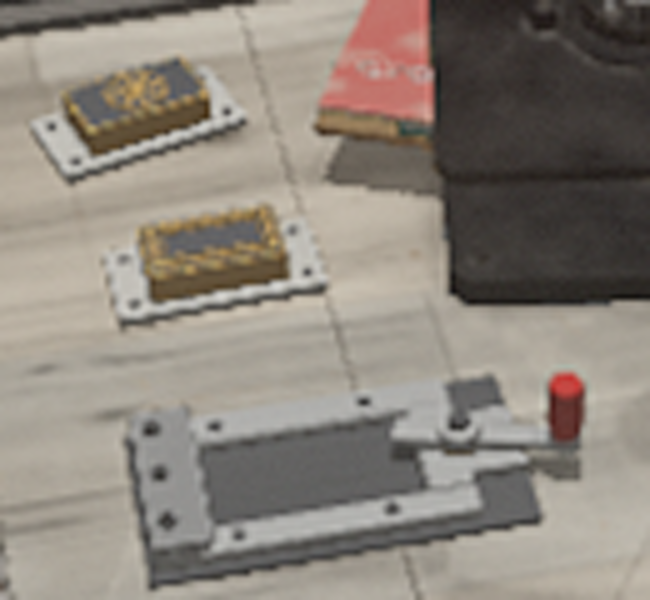

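Run:
```python
from h import *
import pickle
a,b=pickle.load(open("c0.pkl","rb"))
T=lambda u,v:((u+.5)/4.8+164.5,(v+.5)/4.8+189.5)
S=lambda u,v:((u+.5)/5+179.5,(v+.5)/5+149.5)
P={"r1":((587,220),(364,402)),"r2":((722,222),(392,509)),"r3":((585,353),(214,426)),"r4":((721,356),(238,535)),
"l1":((596,408),(151,429)),"l2":((652,410),(159,473)),"l3":((710,412),(167,521)),"piv":((656,146),(459,425)),"knobtop":((686,50),(566,380)),
"ros":((102,352),(137,90)),"bord":((360,315),(213,238)),"dR":((182,440),(70,180)),"dL":((85,465),(30,122)),"dRf":((137,250),(0,0)),
"h1":((60,283),(0,0)),"h_fr":((124,267),(226,111)),"h_nr":((160,429),(76,161)),"h_nl":((96,444),(52,126))}
for k,(t,s) in P.items():
    if s!=(0,0): print(k,(1e3*tri((a,T(*t)),(b,S(*s)))).round(1))
f=lambda p,z:(1e3*atz(a,T(*p),z)[:2]).round(1)
print("plate corners top z8",[f(p,.008) for p in((42,272),(137,250),(182,440),(85,465))])
print("block corners z30",[f(p,.030) for p in((52,300),(133,281),(161,412),(80,429))],"ros",f((102,352),.03))
print("chase base z0~6",[f(p,.006) for p in((568,100),(748,102),(745,437),(560,433))])
print("pocket floor",[f(p,.006) for p in((606,186),(707,186))],"rail holes z14",[f(P[k][0],.014) for k in("r1","r2","r3","r4")],"lip z24.5",[f(P[k][0],.0245) for k in("l1","l2","l3")])
```

```text
r1 [545.5 -49.3  11.7]
r2 [ 543.6 -131.2   12.1]
r3 [464.4 -47.8  11.9]
r4 [ 463.  -129.5   11.7]
l1 [430.9 -54.1  23.7]
l2 [429.9 -87.3  23.6]
l3 [ 428.8 -121.7   23. ]
piv [588.7 -91.1  23.8]
knobtop [ 641.4 -108.    59.5]
ros [464.7 239.8  26.5]
bord [486.5  86.3  28.8]
dR [414.5 194.8   0.6]
dL [398.5 251.7   5.6]
h_fr [517.4 232.5   5.8]
h_nr [420.5 207.7   4.3]
h_nl [411.1 245.8   4.4]
plate corners top z8 [array([512.4, 281.8]), array([525.8, 224.5]), array([411.6, 193.6]), array([396.8, 251.2])]
block corners z30 [array([493.3, 270. ]), array([504.6, 222.1]), array([427.2, 202.9]), array([417.2, 250.3])] ros [462.4 239.1]
chase base z0~6 [array([618.8, -37.7]), array([ 617.5, -148.6]), array([ 413.4, -143.6]), array([415.8, -32.7])]
pocket floor [array([565.3, -60.9]), array([ 565.3, -122.7])] rail holes z14 [array([543.3, -49.1]), array([ 542., -131.]), array([462.9, -47.7]), array([ 461.1, -129.3])] lip z24.5 [array([429.7, -54.1]), array([428.6, -87.3]), array([ 427.4, -121.6])]
```

Heights agree within 2 mm. The chase origin comes out near (504.5, -89.4) mm with yaw about -0.022, and the die near (462, 238) with yaw about 0.252. The dog is now at about 0.29 rad. Next I move over the knob.

arm_command(
  travel=[
    [-374,-380,0],
    [-374,-380,0],
    [-374,-380,0],
    [-374,-380,0],
    [-374,-380,0],
    [-374,-380,0],
    [-374,-380,0],
    [-374,-380,0],
    [-374,-380,0],
    [-374,-380,0],
    [-374,-380,0],
    [-455,-519,0],
    [-455,-519,0],
    [-455,-519,0],
    [-455,-519,0],
    [-631,-495,60],
    [-631,-495,60],
    [-631,-495,60],
    [-631,-495,60],
    [-631,-495,60],
  ],
  twist=[0,0,0,0,0,0,0,0,0,0,0,0,0,0,0,0,0,0,0,0],
  hand=[55,55,55,55,55,55,55,55,55,55,55,55,55,55,55,55,55,55,55,55],
  squeeze=20,
)

```text
time: 2.1
eef_pos: [0.6427, -0.1074, 0.1165]
eef_rot: [-0.002, 0.202, 0.979, -0.0]
ft_force: [-0.7, 0.3, -0.5]
opening: 0.0548
gripper_force: 0.0
```

```bash
cat >> h.py <<'E'
def axes(o=None):
    from scipy.spatial.transform import Rotation as Ro
    o=o or monitor.get_obs();w,x,y,z=o["eef_rot"];return Ro.from_quat([x,y,z,w]).as_matrix()
def go(*targets,yaw=None):
    """tool travel (mm) from the measured pose to world points in mm; yaw = closing line direction"""
    o=monitor.get_obs();R=axes(o);p=o["eef_pos"]*1e3;y=np.arctan2(R[1,1],R[0,1])
    print("t",round(o["time"],2),"p",p.round(1),"yaw",round(y,3),"zaxis",R[:,2].round(3),"F",np.round(o["ft_force"],1),"op",round(o["opening"]*1e3,1),"gf",round(o["gripper_force"],1))
    for t in targets: print(t,(R.T@(np.array(t)-p)).round(1))
    if yaw is not None: print("twist",[round(y-w,3) for w in np.atleast_1d(yaw)])
E
python3 -c "
from h import *
go((641.5,-108,100),(641.5,-108,32))
snap('top','pics/t1.png');snap('side','pics/s1.png')"
python3 - <<'E'
import cv2,numpy as np
a=cv2.imread("pics/t1.png")[150:260,240:370];b=cv2.imread("pics/s1.png")[120:280,190:360]
a=cv2.resize(a,(400,338),interpolation=3);b=cv2.resize(b,(359,338),interpolation=3)
cv2.imwrite("pics/j1.png",np.hstack([a,b]))
E
```

```text
t 2.1 p [ 642.7 -107.4  116.5] yaw 1.164 zaxis [-0.003  0.    -1.   ] F [-0.7  0.3 -0.5] op 54.8 gf 0.0
(641.5, -108, 100) [ 0.8 -1.  16.5]
(641.5, -108, 32) [ 0.6 -0.9 84.5]
```

View pics/j1.png

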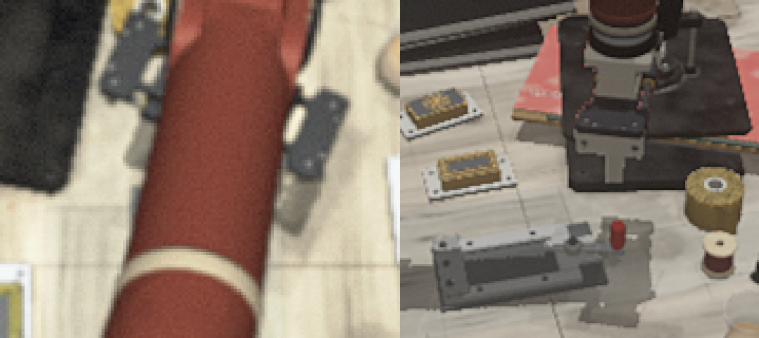

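The gripper hangs above the red knob: in the side crop the knob is at (617,235) and the fingers are above it. The body is beside the press and clear of it. I'll lower and grip.

arm_command(
  travel=[
    [0,-1,40],
    [0,-1,60],
    [0,-1,84],
    [0,-1,84],
    [0,-1,84],
    [0,-1,84],
    [0,-1,84],
    [0,-1,84],
    [0,-1,84],
    [0,-1,84],
  ],
  twist=[0,0,0,0,0,0,0,0,0,0],
  hand=[55,55,55,55,15,10,10,10,10,10],
  squeeze=15,
)

```text
time: 3.2
eef_pos: [0.6405, -0.1083, 0.0369]
eef_rot: [0.0, 0.202, 0.979, -0.0]
ft_force: [0.0, 0.0, -0.5]
opening: 0.0126
gripper_force: 0.0
```

Run:
```python
from h import *
o=monitor.get_obs();p=o["eef_pos"]*1e3
piv=np.array([588.5,-91.2]);d=p[:2]-piv;print(np.hypot(*d),np.arctan2(d[1],d[0]))
a0=np.arctan2(d[1],d[0])
go(*[tuple(piv+np.hypot(*d)*np.array([np.cos(a),np.sin(a)]))+(p[2],) for a in np.linspace(a0,-1.6,12)])
```

```text
54.77251233859115 -0.31714313744217754
t 3.2 p [ 640.5 -108.3   36.9] yaw 1.164 zaxis [ 0. -0. -1.] F [ 0.   0.  -0.5] op 12.6 gf 0.0
(np.float64(640.5410190131685), np.float64(-108.28099669083038), np.float64(36.91380120823631)) [0. 0. 0.]
(np.float64(638.1999843335998), np.float64(-114.22041843931277), np.float64(36.91380120823631)) [-0.2 -6.4 -0. ]
(np.float64(635.1837456758412), np.float64(-119.84709405078453), np.float64(36.91380120823631)) [  0.3 -12.7  -0. ]
(np.float64(631.5332804439743), np.float64(-125.08458177565981), np.float64(36.91380120823631)) [  1.6 -19.   -0. ]
(np.float64(627.2981823889801), np.float64(-129.86172721429497), np.float64(36.91380120823631)) [  3.6 -25.1  -0. ]
(np.float64(622.5359878480043), np.float64(-134.11362999201566), np.float64(36.91380120823631)) [  6.3 -30.8  -0. ]
(np.float64(617.3113940788448), np.float64(-137.78252546947863), np.float64(36.91380120823631)) [  9.7 -36.3  -0. ]
(np.float64(611.695380309054), np.float64(-140.8185695098062), np.float64(36.91380120823631)) [ 13.6 -41.3  -0. ]
(np.float64(605.764243440729), np.float64(-143.18051564096265), np.float64(36.91380120823631)) [ 18.1 -45.8  -0. ]
(np.float64(599.5985615115168), np.float64(-144.83627541371789), np.float64(36.91380120823631)) [ 23.1 -49.8  -0. ]
(np.float64(593.2820989938348), np.float64(-145.76335434239985), np.float64(36.91380120823631)) [ 28.6 -53.1  -0. ]
(np.float64(586.9006688044717), np.float64(-145.94915750592085), np.float64(36.91380120823631)) [ 34.4 -55.8  -0. ]
```

Opening 12.6 mm with no force, so the knob is not between the fingers. I'll look.

Run:
```python
from h import *
a=snap("side")["pixels"][:,:,::-1][165:285,240:380]
cv2.imwrite("pics/s2.png",cv2.resize(a,(700,600),interpolation=3));go()
o=snap("side");print(proj(o,[(.6405,-.1083,.037),(.6405,-.1083,0.06)]))
```

```text
t 3.25 p [ 640.5 -108.3   36.8] yaw 1.164 zaxis [ 0. -0. -1.] F [ 0.6  0.1 -0.4] op 10.9 gf 0.0
[[291.54650451 232.20599697]
 [291.68041016 225.81234344]]
```

View pics/s2.png

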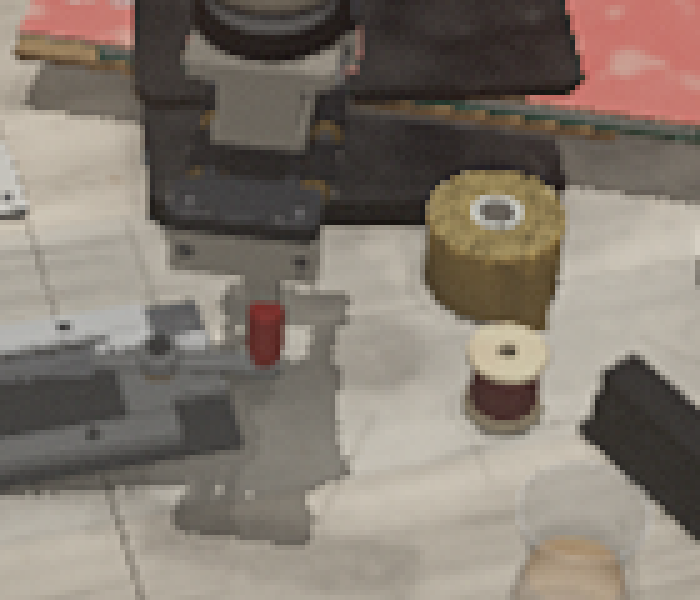

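Run:
```python
from h import *
a=snap("top","pics/t3.png");b=snap("side")
p=np.array([.6405,-.1083,.0368]);y=np.array([.396,.918,0])
pr=lambda d,q:proj(d,q).round(1).tolist()
for n,dy,dz in(("TCP",0,0),("near finger tip outer",-.022,0),("far tip",.022,0),("body near end bottom",-.094,.084),("body far end bottom",.094,.084),("body ctr",0,.084)):
    print(n,"side",pr(b,p+y*dy+[0,0,dz]),"top",pr(a,p+y*dy+[0,0,dz]))
im=a["pixels"][:,:,::-1][150:250,240:380];jm=b["pixels"][:,:,::-1][165:245,270:310]
cv2.imwrite("pics/j3.png",np.hstack([cv2.resize(im,(490,350),interpolation=3),cv2.resize(jm,(175,350),interpolation=3)]))
```

```text
TCP side [[291.5, 232.3]] top [[307.3, 201.2]]
near finger tip outer side [[290.3, 238.1]] top [[314.3, 204.1]]
far tip side [[292.7, 226.5]] top [[300.3, 198.2]]
body near end bottom side [[286.5, 234.0]] top [[340.9, 208.4]]
body far end bottom side [[297.1, 185.0]] top [[277.3, 181.7]]
body ctr side [[292.0, 208.2]] top [[308.9, 195.0]]
```

View pics/j3.png

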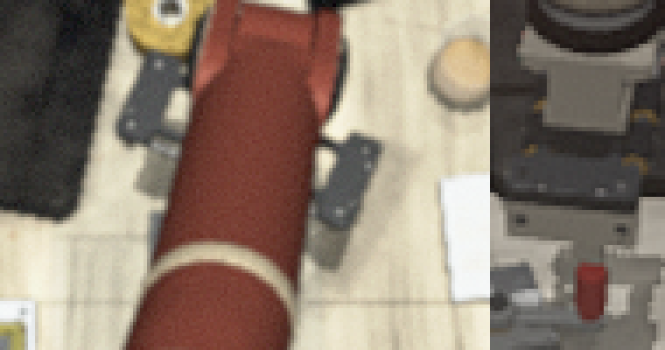

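The knob at side (293,226) hasn't moved. The body midpoint in the top view agrees with the TCP in xy, yet no finger covers the knob, so the height needs checking. I'll open the fingers and difference side images to find the finger ends.

```bash
python3 -c "
from h import *
snap('side','pics/d0.png')"
```

arm_command(
  travel=[
    [0,0,0],
    [0,0,0],
    [0,0,0],
    [0,0,0],
    [0,0,0],
    [0,0,0],
  ],
  twist=[0,0,0,0,0,0],
  hand=[60,60,60,60,60,60],
)

```text
time: 4.05
eef_pos: [0.6404, -0.1083, 0.0367]
eef_rot: [-0.0, 0.202, 0.979, -0.0]
ft_force: [0.5, 1.0, -0.0]
opening: 0.0531
gripper_force: 0.0
```

Run:
```python
from h import *
d=snap('side','pics/d1.png')
A=cv2.imread('pics/d0.png').astype(int);B=cv2.imread('pics/d1.png').astype(int);Z=cv2.imread('pics/s0.png').astype(int)
D=np.abs(A-B).max(2)>30
ys,xs=np.where(D[150:290,240:340]);
for y in sorted(set(ys)): r=xs[ys==y]; print(y+150,len(r),r.min()+240,r.max()+240)
for n,I in(("s0",Z),("closed",A),("open",B)):
    m=(I[:,:,2]>I[:,:,1]*1.8)&(I[:,:,2]>70);m[:215]=0;m[:,:280]=0;m[:,310:]=0;m[250:]=0
    yy,xx=np.where(m);print(n,len(yy),xx.min(),xx.max(),yy.min(),yy.max())
p=monitor.get_obs();go()
P=p["eef_pos"];y=np.array([.396,.918,0])
for s in(-.03,-.047,.03,.047): print(s,proj(d,P+s*y).round(1))
im=d["pixels"][:,:,::-1][160:260,240:340];cv2.imwrite("pics/j4.png",cv2.resize(im,(600,600),interpolation=3))
```

```text
162 1 311 311
178 3 309 311
179 3 308 310
180 2 307 308
181 1 307 307
183 1 282 282
184 4 281 306
185 4 304 307
186 5 303 308
187 1 308 308
188 2 281 306
191 2 302 306
194 2 302 303
195 3 302 305
198 1 279 279
199 3 278 306
201 4 301 304
202 2 303 304
203 2 304 305
210 2 304 305
211 2 304 305
220 2 287 288
221 3 287 295
222 1 295 295
225 2 291 293
226 5 290 294
227 5 290 294
228 5 290 294
229 5 290 294
230 8 283 294
231 4 282 287
232 7 282 300
233 11 281 308
234 9 281 308
235 7 296 307
236 5 297 307
237 2 306 307
238 1 307 307
s0 69 290 296 225 237
closed 71 290 296 225 237
open 39 290 296 226 237
t 4.1 p [ 640.4 -108.2   36.6] yaw 1.164 zaxis [-0. -0. -1.] F [-0.3  0.7  0.2] op 56.8 gf 0.0
-0.03 [[289.9 240.3]]
-0.047 [[288.9 245. ]]
0.03 [[293.1 224.5]]
0.047 [[294.  220.3]]
```

View pics/j4.png

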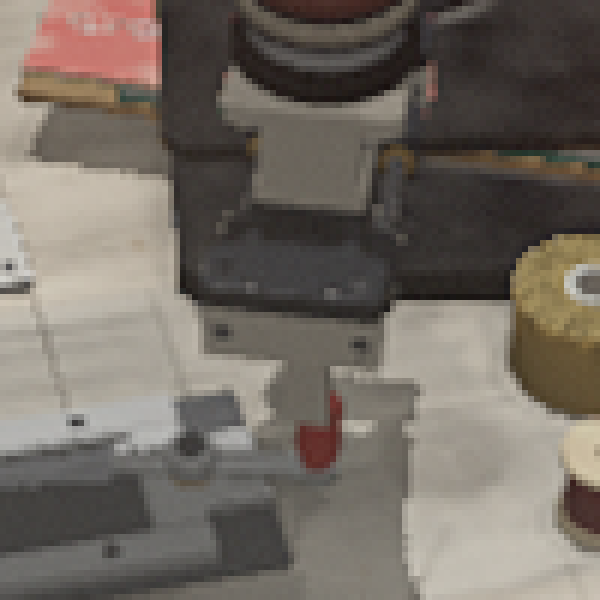

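The near finger's end shows at side row 231, where 240–245 was expected. Its column, and the body midpoint in the top view, fit the TCP's xy. So the finger ends really stand about 40 mm higher than reported. I'll lower in steps with the fingers straddling the knob and watch the force.

arm_command(
  travel=[
    [0,0,6],
    [0,0,12],
    [0,0,12],
    [0,0,12],
  ],
  twist=[0,0,0,0],
  hand=[60,60,60,60],
)

```text
time: 4.5
eef_pos: [0.6401, -0.1082, 0.0241]
eef_rot: [-0.0, 0.202, 0.979, -0.0]
ft_force: [-0.1, 0.5, 0.0]
opening: 0.0599
gripper_force: 0.0
```

arm_command(
  travel=[
    [0,0,0],
    [0,0,0],
    [0,0,0],
    [0,0,0],
    [0,0,0],
    [0,0,0],
    [0,0,0],
    [0,0,0],
  ],
  twist=[0,0,0,0,0,0,0,0],
  hand=[12,12,12,12,12,12,12,12],
)

```text
time: 5.3
eef_pos: [0.6404, -0.1083, 0.0246]
eef_rot: [-0.0, 0.202, 0.979, -0.0]
ft_force: [-0.3, -0.0, -0.9]
opening: 0.0121
gripper_force: 0.0
```

Run:
```python
from h import *
go()
I=snap('side','pics/d2.png')["pixels"].astype(int)
m=(I[:,:,0]>I[:,:,1]*1.8)&(I[:,:,0]>70);m[:215]=0;m[:,:280]=0;m[:,310:]=0;m[250:]=0
yy,xx=np.where(m);print(len(yy),xx.min(),xx.max(),yy.min(),yy.max())
```

```text
t 5.3 p [ 640.4 -108.3   24.6] yaw 1.164 zaxis [-0. -0. -1.] F [-0.3 -0.  -0.9] op 12.1 gf 0.0
46 290 295 229 237
```

Closed to 12 mm again with no contact, and the visible tip row 229 gives a true height of about 70 mm. I'll touch the knob top (61 mm) with the closed fingers to calibrate the height.

arm_command(
  travel=[
    [0,0,3],
    [0,0,5],
    [0,0,5],
  ],
  twist=[0,0,0],
  hand=[12,12,12],
)

```text
time: 5.65
eef_pos: [0.6411, -0.1084, 0.0228]
eef_rot: [0.001, 0.202, 0.979, 0.0]
ft_force: [-4.6, 1.4, 14.4]
opening: 0.0122
gripper_force: 7.1
```

arm_command(
  travel=[
    [0,0,1.5],
    [0,0,2],
  ],
  twist=[0,0],
  hand=[12,12],
)

```text
time: 5.85
eef_pos: [0.6413, -0.1084, 0.0225]
eef_rot: [0.001, 0.202, 0.979, 0.0]
ft_force: [-6.1, 1.6, 23.0]
opening: 0.0122
gripper_force: 11.8
```

arm_command(
  travel=[
    [0,0,1.5],
    [0,0,2],
  ],
  twist=[0,0],
  hand=[12,12],
)

```text
time: 6.05
eef_pos: [0.6415, -0.1084, 0.0222]
eef_rot: [0.001, 0.202, 0.979, 0.0]
ft_force: [-9.8, 1.4, 31.3]
opening: 0.0119
gripper_force: 15.6
```

Contact at a reported z of 23 mm. It is either the knob top (bias of about 38 mm) or, by coincidence, the bar, though the images favour the knob top. I'll open above it, lower around it and close, which settles the question.

arm_command(
  travel=[
    [0,0,-14],
    [0,0,-14],
    [0,0,-14],
    [0,0,-14],
    [0,0,-14],
    [0,0,-14],
    [0,0,-4],
    [0,0,6],
    [0,0,6],
    [0,0,6],
    [0,0,6],
    [0,0,6],
    [0,0,6],
    [0,0,6],
    [0,0,6],
  ],
  twist=[0,0,0,0,0,0,0,0,0,0,0,0,0,0,0],
  hand=[12,60,60,60,60,60,60,60,12,12,12,12,12,12,12],
)

```text
time: 7.55
eef_pos: [0.6406, -0.1083, 0.01]
eef_rot: [0.0, 0.202, 0.979, -0.0]
ft_force: [0.6, 0.1, 0.3]
opening: 0.0195
gripper_force: 15.0
```

The knob is gripped (19.5 mm, 15 N), so true height is reported z plus 38 mm. Next I swing the dog open along the arc, release and rise.

arm_command(
  travel=[
    [-0.2,-6.4,0],
    [0.3,-12.7,0],
    [1.6,-19,0],
    [3.6,-25.1,0],
    [6.3,-30.8,0],
    [9.7,-36.3,0],
    [13.6,-41.3,0],
    [18.1,-45.8,0],
    [23.1,-49.8,0],
    [28.6,-53.1,0],
    [34.4,-55.8,0],
    [34.4,-55.8,0],
  ],
  twist=[0,0,0,0,0,0,0,0,0,0,0,0],
  hand=[12,12,12,12,12,12,12,12,12,12,12,12],
)

```text
time: 8.75
eef_pos: [0.589, -0.1452, 0.0102]
eef_rot: [0.002, 0.202, 0.979, 0.001]
ft_force: [3.9, 1.5, -1.2]
opening: 0.0191
gripper_force: 15.0
```

```bash
python3 -c "
from h import *
go()"
```

```text
t 8.75 p [ 589.  -145.2   10.2] yaw 1.164 zaxis [ 0.005  0.001 -1.   ] F [ 3.9  1.5 -1.2] op 19.1 gf 15.0
```

The dog is at about 1.54 rad. I'll release, rise, and go over the rosette die, turning into line with it and aiming 25 mm towards its far end.

arm_command(
  travel=[
    [0,0,0],
    [0,0,0],
    [0,0,0],
    [0,0,-45],
    [0,0,-90],
    [0,0,-100],
    [247,318,-100],
    [247,318,-100],
    [247,318,-100],
    [247,318,-100],
    [247,318,-100],
    [247,318,-100],
    [247,318,-100],
    [247,318,-100],
    [247,318,-100],
    [247,318,-100],
    [247,318,-60],
    [247,318,-60],
  ],
  twist=[0,0,0,0,0,0,-0.66,-0.66,-0.66,-0.66,-0.66,-0.66,-0.66,-0.66,-0.66,-0.66,-0.66,-0.66],
  hand=[50,60,60,75,75,75,75,75,75,75,75,75,75,75,75,75,75,75],
)

```text
time: 10.55
eef_pos: [0.483, 0.2391, 0.0659]
eef_rot: [-0.005, -0.125, 0.992, -0.003]
ft_force: [0.2, -0.4, 0.8]
opening: 0.0749
gripper_force: 0.0
```

Run:
```python
from h import *
th=.252;c=np.array([462,238]);q=c+25*np.array([np.cos(th),np.sin(th)])
go((*q,20),(*q,-24),yaw=1.5708+th)
# knob now, from the top view
d=snap("top","pics/t5.png");I=d["pixels"].astype(int)
m=(I[:,:,0]>I[:,:,1]*1.8)&(I[:,:,0]>90);m[:180]=0;m[300:]=0;m[:,:280]=0;m[:,340:]=0
yy,xx=np.where(m);print(len(xx),xx.mean(),yy.mean(),atz(d,(xx.mean(),yy.mean()),.06))
```

```text
t 10.55 p [483.  239.1  65.9] yaw 1.821 zaxis [-0.009 -0.007 -1.   ] F [ 0.2 -0.4  0.8] op 74.9 gf 0.0
(np.float64(486.2103919074452), np.float64(244.2335321999577), 20) [-4.9  4.4 45.8]
(np.float64(486.2103919074452), np.float64(244.2335321999577), -24) [-5.3  4.6 89.8]
twist [np.float64(-0.002)]
35 320.9428571428571 217.02857142857144 [ 0.58978889 -0.14527386  0.06      ]
```

The knob seen from above is at (589.8, -145.3), matching the arm to within 1 mm. Now I lower onto the die, with the finger ends 14 mm above the bench, and close gently.

arm_command(
  travel=[
    [0,0,0],
    [0,0,45],
    [0,0,80],
    [0,0,94],
    [0,0,94],
    [0,0,94],
  ],
  twist=[0,0,0,0,0,0],
  hand=[75,75,75,75,75,75],
)

```text
time: 11.2
eef_pos: [0.4871, 0.2443, -0.0229]
eef_rot: [0.001, -0.126, 0.992, 0.0]
ft_force: [1.1, -0.3, 0.6]
opening: 0.0749
gripper_force: 0.0
```

arm_command(
  travel=[
    [0,0,0],
    [0,0,0],
    [0,0,0],
    [0,0,0],
    [0,0,0],
  ],
  twist=[0,0,0,0,0],
  hand=[40,35,35,35,35],
  squeeze=8,
)

```text
time: 11.7
eef_pos: [0.486, 0.2442, -0.0239]
eef_rot: [0.0, -0.126, 0.992, 0.0]
ft_force: [-0.3, -0.8, 2.5]
opening: 0.0462
gripper_force: 8.0
```

```bash
python3 -c "
from h import *
go((486.2,244.2,-24))"
```

```text
t 11.7 p [486.  244.2 -23.9] yaw 1.824 zaxis [ 0.001  0.    -1.   ] F [-0.3 -0.8  2.5] op 46.2 gf 8.0
(486.2, 244.2, -24) [-0.2 -0.   0.1]
```

The block is gripped (46.2 mm). Next I raise the far end about the near bottom edge, letting the block turn in the light grip to about 16°.

arm_command(
  travel=[
    [1,0,-4],
    [2.2,0,-7.3],
    [3.6,0,-11],
    [5.1,0,-14.4],
    [6.8,0,-18],
    [8.6,0,-21.3],
    [9.4,0,-22.6],
    [9.4,0,-22.6],
  ],
  twist=[0,0,0,0,0,0,0,0],
  hand=[35,35,35,35,35,35,35,35],
)

```text
time: 12.5
eef_pos: [0.4764, 0.2415, -0.0015]
eef_rot: [-0.0, -0.126, 0.992, -0.0]
ft_force: [-0.5, -0.0, -3.6]
opening: 0.0459
gripper_force: 8.0
```

Run:
```python
from h import *
go()
b=snap("side","pics/s6.png");im=b["pixels"][:,:,::-1]
# predicted corners of the plate for tilt 16 and 0 (raised)
th=.252;X=np.array([np.cos(th),np.sin(th),0]);Y=np.array([-np.sin(th),np.cos(th),0]);Z=np.array([0,0,1.])
for t,e,n in((16,0,"tilt"),(0,22.6,"flat lifted")):
    t=np.radians(t);E=np.array([462,238,e])-60*X;xt=X*np.cos(t)+Z*np.sin(t)
    print(n,"near-end -y",proj(b,(E-30*Y)/1e3).round(1),"far-end -y",proj(b,(E-30*Y+120*xt)/1e3).round(1))
a=cv2.imread("pics/s0.png")
f=lambda i:cv2.resize(i[145:205,180:245],(390,360),interpolation=3)
cv2.imwrite("pics/j6.png",np.hstack([f(a),f(im)]))
```

```text
t 12.5 p [476.4 241.5  -1.5] yaw 1.824 zaxis [-0. -0. -1.] F [-0.5 -0.  -3.6] op 45.9 gf 8.0
tilt near-end -y [[191.7 186.3]] far-end -y [[226.  166.4]]
flat lifted near-end -y [[190.9 180.4]] far-end -y [[227.6 168.7]]
```

View pics/j6.png

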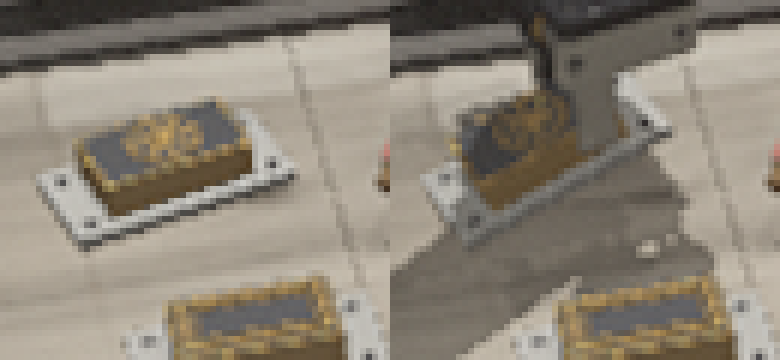

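The die is tilted: in the right panel the near corner is at (467,240) and the far corner at (672,132), agreeing with the prediction for about 15°. I'll firm the grip, lift, and carry it over the chase while turning it into line.

arm_command(
  travel=[
    [0,0,0],
    [0,0,0],
    [0,0,-20],
    [0,0,-45],
    [0,0,-72],
    [2,-20,-72],
    [4,-50,-72],
    [7,-85,-72],
    [10,-120,-72],
    [13,-155,-72],
    [16,-190,-72],
    [19,-225,-72],
    [22,-260,-72],
    [25,-295,-72],
    [27,-320,-72],
    [28.4,-335,-72],
    [28.4,-335,-72],
    [28.4,-335,-72],
    [28.4,-335,-72],
  ],
  twist=[0,0,0,0,0,0,0.04,0.08,0.12,0.16,0.2,0.24,0.276,0.276,0.276,0.276,0.276,0.276,0.276],
  hand=[35,35,35,35,35,35,35,35,35,35,35,35,35,35,35,35,35,35,35],
  squeeze=35,
)

```text
time: 14.45
eef_pos: [0.5329, -0.087, 0.0701]
eef_rot: [-0.0, 0.01, 1.0, 0.001]
ft_force: [0.0, 0.1, -4.1]
opening: 0.0458
gripper_force: 35.0
```

Run:
```python
from h import *
go((532.8,-90,68),(532.8,-90,20),(532.8,-90,6.5),(520.8,-89.7,6.5),yaw=1.5708-.023)
b=snap("side","pics/s7.png");im=b["pixels"][:,:,::-1]
o=monitor.get_obs()["eef_pos"]*1e3
th=-.023;X=np.array([np.cos(th),np.sin(th),0]);Y=np.array([-np.sin(th),np.cos(th),0]);Z=np.array([0,0,1.])
for t in(12,15,18):
    t=np.radians(t);E=np.array([o[0]-76.5,o[1],o[2]+1.5]);xt=X*np.cos(t)+Z*np.sin(t)
    print(proj(b,(E-30*Y)/1e3).round(1),proj(b,(E-30*Y+120*xt)/1e3).round(1))
cv2.imwrite("pics/j7.png",cv2.resize(im[160:280,190:330],(770,660)[:2] if 0 else (700,600),interpolation=3))
```

```text
t 14.45 p [532.9 -87.   70.1] yaw 1.552 zaxis [-0.001  0.002 -1.   ] F [ 0.   0.1 -4.1] op 45.8 gf 35.0
(532.8, -90, 68) [-0.  -3.   2.1]
(532.8, -90, 20) [-0.  -3.1 50.1]
(532.8, -90, 6.5) [-0.  -3.1 63.6]
(520.8, -89.7, 6.5) [12.  -3.1 63.6]
twist [np.float64(0.004)]
[[221.2 237.2]] [[267.1 222.8]]
[[221.2 237.2]] [[266.5 221.1]]
[[221.2 237.2]] [[265.7 219.4]]
```

View pics/j7.png

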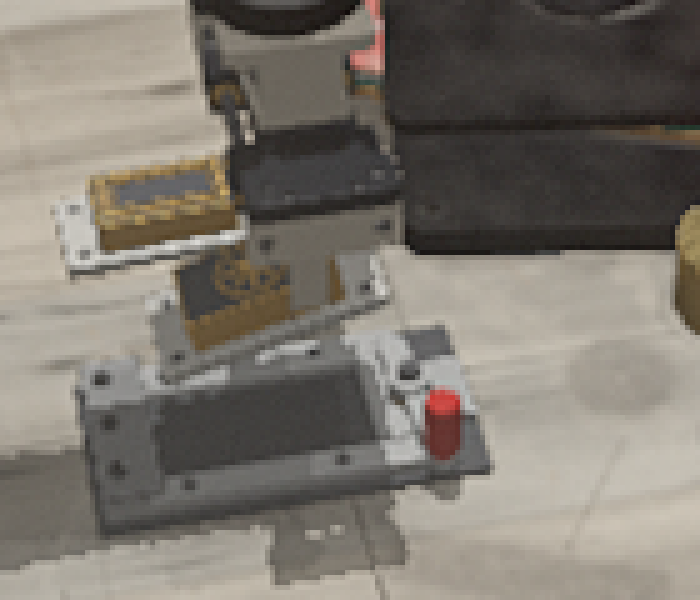

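The tilt held at about 15–16°: near corner at crop (168,383), far corner at (388,300). The knob is clear, at (442,425). I'll lower to just above the lip and let it settle.

arm_command(
  travel=[
    [0,0,20],
    [0,0,40],
    [0,0,48],
    [0,0,48],
    [0,0,48],
  ],
  twist=[0,0,0,0,0],
  hand=[35,35,35,35,35],
)

```text
time: 15.0
eef_pos: [0.5337, -0.0893, 0.0227]
eef_rot: [0.0, 0.011, 1.0, 0.0]
ft_force: [0.2, 0.1, -4.5]
opening: 0.0459
gripper_force: 35.0
```

Run:
```python
from h import *
go((532.8,-90,20),(532.8,-90,7),(520.8,-89.7,7),yaw=1.5708-.023)
```

```text
t 15.0 p [533.7 -89.3  22.7] yaw 1.549 zaxis [ 0.001  0.    -1.   ] F [ 0.2  0.1 -4.5] op 45.9 gf 35.0
(532.8, -90, 20) [ 0.9 -0.7  2.7]
(532.8, -90, 7) [ 0.9 -0.7 15.7]
(520.8, -89.7, 7) [12.9 -0.7 15.7]
twist [np.float64(0.001)]
```

Settled within 1 mm. Now down until the edge is about 2 mm above the pocket floor.

arm_command(
  travel=[
    [0.5,-0.7,5],
    [0.5,-0.7,10],
    [0.5,-0.7,14],
    [0.5,-0.7,16],
    [0.5,-0.7,16],
  ],
  twist=[0,0,0,0,0],
  hand=[35,35,35,35,35],
)

```text
time: 15.5
eef_pos: [0.5323, -0.0905, 0.0059]
eef_rot: [-0.0, 0.011, 1.0, 0.0]
ft_force: [-0.1, -0.3, -4.9]
opening: 0.0459
gripper_force: 35.0
```

arm_command(
  travel=[
    [2,0,0],
    [4,0,0],
    [6,0,0],
    [8,0,0],
    [8,0,0],
  ],
  twist=[0,0,0,0,0],
  hand=[35,35,35,35,35],
)

```text
time: 16.0
eef_pos: [0.524, -0.0904, 0.0063]
eef_rot: [-0.0, 0.011, 1.0, -0.0]
ft_force: [0.0, 0.4, -5.2]
opening: 0.0456
gripper_force: 35.0
```

arm_command(
  travel=[
    [1,0,0],
    [2,0,0],
    [2,0,0],
  ],
  twist=[0,0,0],
  hand=[35,35,35],
)

```text
time: 16.3
eef_pos: [0.5224, -0.0903, 0.0063]
eef_rot: [-0.0, 0.011, 1.0, -0.0]
ft_force: [0.2, 0.5, -5.0]
opening: 0.0456
gripper_force: 35.0
```

arm_command(
  travel=[
    [1,0,0],
    [2,0,0],
    [2,0,0],
  ],
  twist=[0,0,0],
  hand=[35,35,35],
)

```text
time: 16.6
eef_pos: [0.5203, -0.0903, 0.0062]
eef_rot: [-0.0, 0.011, 1.0, -0.0]
ft_force: [-1.1, -0.3, -5.2]
opening: 0.0458
gripper_force: 35.0
```

arm_command(
  travel=[
    [0.5,0,0],
    [1,0,0],
    [1,0,0],
  ],
  twist=[0,0,0],
  hand=[35,35,35],
)

```text
time: 16.9
eef_pos: [0.5194, -0.0903, 0.0063]
eef_rot: [-0.0, 0.011, 1.0, -0.0]
ft_force: [-0.9, 0.4, -5.3]
opening: 0.0457
gripper_force: 35.0
```

arm_command(
  travel=[
    [0.5,0,0],
    [1,0,0],
    [1,0,0],
  ],
  twist=[0,0,0],
  hand=[35,35,35],
)

```text
time: 17.2
eef_pos: [0.5184, -0.0903, 0.0063]
eef_rot: [-0.0, 0.011, 1.0, -0.0]
ft_force: [0.2, -0.2, -4.7]
opening: 0.0457
gripper_force: 35.0
```

arm_command(
  travel=[
    [0.5,0,0],
    [1,0,0],
    [1,0,0],
  ],
  twist=[0,0,0],
  hand=[35,35,35],
)

```text
time: 17.5
eef_pos: [0.5182, -0.0903, 0.0064]
eef_rot: [0.001, 0.011, 1.0, -0.0]
ft_force: [1.2, -0.3, -4.9]
opening: 0.0458
gripper_force: 35.0
```

Light contact with the pocket's end wall at x = 518.2, about where expected, so the end is under the lip. I'll ease back, lower to the floor, then rock down with a light grip.

arm_command(
  travel=[
    [-1,0,0.5],
    [-1,0,1],
    [-1,0,1.5],
  ],
  twist=[0,0,0],
  hand=[35,35,35],
)

```text
time: 17.8
eef_pos: [0.5186, -0.0903, 0.0047]
eef_rot: [0.0, 0.011, 1.0, -0.0]
ft_force: [0.9, 0.2, -3.1]
opening: 0.0461
gripper_force: 35.0
```

arm_command(
  travel=[
    [0,0,0],
    [-0.7,0,1.5],
    [-1.5,0,3],
    [-2.3,0,4.7],
    [-3.1,0,6.5],
    [-3.9,0,8.5],
    [-4.7,0,10.5],
    [-5.3,0,12.3],
    [-5.8,0,14],
    [-5.8,0,14],
  ],
  twist=[0,0,0,0,0,0,0,0,0,0],
  hand=[35,35,35,35,35,35,35,35,35,35],
  squeeze=8,
)

```text
time: 18.8
eef_pos: [0.5243, -0.0904, -0.0095]
eef_rot: [-0.0, 0.011, 1.0, -0.0]
ft_force: [1.6, -0.3, -2.1]
opening: 0.046
gripper_force: 8.0
```

arm_command(
  travel=[
    [-0.6,0,2],
    [-1.1,0,4],
    [-1.5,0,6],
    [-1.7,0,7.5],
    [-1.8,0,8.5],
    [-1.8,0,8.5],
  ],
  twist=[0,0,0,0,0,0],
  hand=[35,35,35,35,35,35],
)

```text
time: 19.4
eef_pos: [0.5261, -0.0904, -0.0165]
eef_rot: [0.0, 0.011, 1.0, -0.0]
ft_force: [-1.2, 0.3, 7.9]
opening: 0.0463
gripper_force: 8.0
```

```bash
python3 -c "
from h import *
go((526,-90,-18))"
```

```text
t 19.4 p [526.1 -90.4 -16.5] yaw 1.548 zaxis [ 0. -0. -1.] F [-1.2  0.3  7.9] op 46.3 gf 8.0
(526, -90, -18) [0.1 0.4 1.5]
```

Contact at about 8 N near the flat height. I'll release, rise, and press and probe the block top at both ends with closed fingers.

arm_command(
  travel=[
    [0,0,-0.5],
    [0,0,-0.5],
    [0,0,-0.5],
    [0,0,-20],
    [0,0,-40],
    [-8,0,-40],
    [-8,0,-40],
    [-8,0,-40],
    [-8,0,-40],
    [-8,0,-30],
    [-8,0,-22],
    [-8,0,-20],
    [-8,0,-20],
  ],
  twist=[0,0,0,0,0,0,0,0,0,0,0,0,0],
  hand=[60,70,70,70,70,2,2,2,2,2,2,2,2],
)

```text
time: 20.7
eef_pos: [0.5334, -0.0905, 0.0013]
eef_rot: [-0.001, 0.011, 1.0, 0.0]
ft_force: [0.4, -0.5, 0.4]
opening: 0.0107
gripper_force: 0.0
```

arm_command(
  travel=[
    [0,0,1],
    [0,0,2],
    [0,0,2],
  ],
  twist=[0,0,0],
  hand=[2,2,2],
)

```text
time: 21.0
eef_pos: [0.5342, -0.0906, 0.0003]
eef_rot: [0.0, 0.011, 1.0, -0.0]
ft_force: [0.7, 0.3, -0.1]
opening: 0.002
gripper_force: 0.0
```

arm_command(
  travel=[
    [0,0,1],
    [0,0,2],
    [0,0,2],
  ],
  twist=[0,0,0],
  hand=[2,2,2],
)

```text
time: 21.3
eef_pos: [0.5343, -0.0907, -0.0016]
eef_rot: [0.0, 0.011, 1.0, -0.0]
ft_force: [-0.5, 0.7, 0.7]
opening: 0.0022
gripper_force: 0.5
```

arm_command(
  travel=[
    [0,0,1],
    [0,0,3],
    [0,0,4],
    [0,0,4],
  ],
  twist=[0,0,0,0],
  hand=[2,2,2,2],
)

```text
time: 21.7
eef_pos: [0.5343, -0.0906, -0.0018]
eef_rot: [0.001, 0.011, 1.0, -0.0]
ft_force: [-7.4, 1.4, 27.6]
opening: 0.0021
gripper_force: 13.9
```

arm_command(
  travel=[
    [0,0,-15],
    [30,0,-15],
    [58,0,-15],
    [58,0,-8],
    [58,0,-3],
    [58,0,-2],
    [58,0,-1],
    [58,0,1],
    [58,0,3],
    [58,0,4],
    [58,0,4],
  ],
  twist=[0,0,0,0,0,0,0,0,0,0,0],
  hand=[2,2,2,2,2,2,2,2,2,2,2],
)

```text
time: 22.8
eef_pos: [0.4757, -0.0894, -0.002]
eef_rot: [-0.0, 0.012, 1.0, -0.0]
ft_force: [-16.6, 2.9, 74.1]
opening: 0.0021
gripper_force: 37.1
```

Block top reads -1.8 at the dog end and -2.0 at the lip end, against -1.7 expected, so the die is flat on the floor. I'll rise and go over the knob.

arm_command(
  travel=[
    [0,0,-25],
    [0,0,-52],
    [-40,-15,-52],
    [-80,-35,-52],
    [-115,-53,-52],
    [-115,-53,-52],
    [-115,-53,-52],
    [-115,-53,-52],
  ],
  twist=[0,0,0,0,0,0,0,0],
  hand=[2,30,60,60,60,60,60,60],
)

```text
time: 23.6
eef_pos: [0.5891, -0.1439, 0.0416]
eef_rot: [-0.001, 0.011, 1.0, 0.0]
ft_force: [-0.7, -0.1, -0.6]
opening: 0.0537
gripper_force: 0.0
```

Run:
```python
from h import *
go((589.5,-145.3,40),(589.5,-145.3,6))
```

```text
t 23.6 p [ 589.1 -143.9   41.6] yaw 1.549 zaxis [-0.002  0.001 -1.   ] F [-0.7 -0.1 -0.6] op 53.7 gf 0.0
(589.5, -145.3, 40) [-0.5 -1.4  1.6]
(589.5, -145.3, 6) [-0.5 -1.4 35.6]
```

arm_command(
  travel=[
    [0,-0.5,0],
    [0,-0.5,18],
    [0,-0.5,36],
    [0,-0.5,36],
    [0,-0.5,36],
    [0,-0.5,36],
    [0,-0.5,36],
    [0,-0.5,36],
    [0,-0.5,36],
  ],
  twist=[0,0,0,0,0,0,0,0,0],
  hand=[60,60,60,60,12,12,12,12,12],
  squeeze=20,
)

```text
time: 24.5
eef_pos: [0.5902, -0.1455, 0.0067]
eef_rot: [0.0, 0.011, 1.0, -0.0]
ft_force: [-0.1, -0.2, -0.2]
opening: 0.0243
gripper_force: 0.0
```

Run:
```python
from h import *
o=monitor.get_obs();p=o["eef_pos"]*1e3
piv=np.array([588.5,-91.2]);r=55
ang=np.linspace(-1.55,-.023,16)[1:]
go(*[(*(piv+r*np.array([np.cos(a),np.sin(a)])).round(1).tolist(),p[2].round(1)) for a in ang])
```

```text
t 24.5 p [ 590.2 -145.5    6.7] yaw 1.548 zaxis [ 0.001 -0.    -1.   ] F [-0.1 -0.2 -0.2] op 24.3 gf 0.0
(595.2, -145.8, np.float64(6.7)) [-5.  -0.2  0. ]
(600.7, -144.8, np.float64(6.7)) [-10.5   0.9   0. ]
(606.1, -143.3, np.float64(6.7)) [-15.9   2.5   0. ]
(611.3, -141.2, np.float64(6.7)) [-21.    4.7   0. ]
(616.3, -138.7, np.float64(6.7)) [-26.    7.4   0. ]
(621.0, -135.6, np.float64(6.7)) [-30.6  10.6   0.1]
(625.3, -132.1, np.float64(6.7)) [-34.8  14.2   0.1]
(629.3, -128.1, np.float64(6.7)) [-38.7  18.3   0.1]
(632.8, -123.8, np.float64(6.7)) [-42.1  22.6   0.1]
(635.9, -119.1, np.float64(6.7)) [-45.1  27.4   0.1]
(638.5, -114.1, np.float64(6.7)) [-47.6  32.5   0.1]
(640.6, -108.9, np.float64(6.7)) [-49.6  37.7   0.1]
(642.1, -103.6, np.float64(6.7)) [-51.   43.    0.1]
(643.1, -98.0, np.float64(6.7)) [-51.8  48.7   0.1]
(643.5, -92.5, np.float64(6.7)) [-52.1  54.2   0.1]
```

arm_command(
  travel=[
    [0,0,0],
    [0,0,0],
    [-5,0,0],
    [-10.5,0.9,0],
    [-16,2.5,0],
    [-21,4.7,0],
    [-26,7.4,0],
    [-30.6,10.6,0],
    [-34.8,14.2,0],
    [-38.7,18.3,0],
    [-42,22.6,0],
    [-45,27.4,0],
    [-47.6,32.5,0],
    [-49.6,37.7,0],
    [-51,43,0],
    [-51.8,48.7,0],
    [-52,54,0],
    [-52,54,0],
  ],
  twist=[0,0,0,0,0,0,0,0,0,0,0,0,0,0,0,0,0,0],
  hand=[12,12,12,12,12,12,12,12,12,12,12,12,12,12,12,12,12,12],
)

```text
time: 26.3
eef_pos: [0.6515, -0.0977, 0.0074]
eef_rot: [0.009, 0.011, 1.0, -0.004]
ft_force: [11.0, -7.3, -6.8]
opening: 0.0186
gripper_force: 21.1
```

arm_command(
  travel=[
    [0,2,0],
    [0,2,0],
  ],
  twist=[0,0],
  hand=[12,12],
)

```text
time: 26.5
eef_pos: [0.6519, -0.0961, 0.0074]
eef_rot: [0.009, 0.011, 1.0, -0.004]
ft_force: [11.2, -7.7, -7.3]
opening: 0.0187
gripper_force: 21.4
```

Force and an offset appeared near the end. I'll check the knob position and state.

Run:
```python
from h import *
go();o=monitor.get_obs();print(np.round(o["joint_pos"],3),np.round(o["wrist_torque"],2))
b=snap("side","pics/s9.png");a=snap("top","pics/t9.png");I=b["pixels"].astype(int)
m=(I[:,:,0]>I[:,:,1]*1.8)&(I[:,:,0]>60);m[:205]=0;m[:,:270]=0;m[:,315:]=0;m[255:]=0
yy,xx=np.where(m);print(len(yy),xx.min(),xx.max(),yy.min(),yy.max())
for r in range(210,245): print(r,"".join("%4d,%3d,%3d"%tuple(I[r,c]) for c in range(288,304,3))) if r%4==0 else None
piv=np.array([588.5,-91.2])
for g in(0,.1,.2,.3,.5):
    q=piv+56*np.array([np.cos(-.023-g),np.sin(-.023-g)]);print(g,q.round(1),"base/top side px",proj(b,[(*q/1e3,.023),(*q/1e3,.061)]).round(1).tolist())
for n in("foil",): print(proj(a,[(.6515,-.0977,.16)]))
```

```text
t 26.5 p [651.9 -96.1   7.4] yaw 1.548 zaxis [ 0.018 -0.008 -1.   ] F [11.2 -7.7 -7.3] op 18.7 gf 21.4
[ 0.117  0.808 -0.013  1.582  0.023  0.733  1.64 ] [-1.64 -2.55  0.38]
25 290 295 228 234
212   49, 45, 40  66, 64, 64  73, 70, 68  58, 56, 56  62, 61, 61  67, 66, 66
216  171,165,152  46, 43, 41  52, 47, 45  40, 37, 34  39, 35, 33  38, 35, 34
220  106,100, 93 110,104, 95 113,106, 98 109,103, 95 108,103, 94 109,104, 95
224  103, 94, 86 106,102, 92 103, 98, 91 110,104, 96 105,100, 92 121,116,106
228  161,153,141  97, 40, 38 100, 98, 90 105,101, 91  97, 92, 85 197,191,178
232  137,130,123  99, 46, 43  95, 42, 39 123,120,111 124,121,111 119,113,104
236   96, 95, 94  89, 89, 87  85, 86, 84 121,117,109 124,118,110 114,108,100
240   92, 89, 82  99, 95, 88 106,103, 96 115,111,103 115,111,103 114,110,101
244  107,103, 95 102, 98, 92 103,101, 92 100, 97, 89 116,112,106 115,112,105
0 [644.5 -92.5] base/top side px [[291.4, 231.7], [291.6, 221.2]]
0.1 [644.1 -98.1] base/top side px [[291.8, 233.2], [292.0, 222.7]]
0.2 [ 643.1 -103.6] base/top side px [[292.0, 234.6], [292.2, 224.2]]
0.3 [ 641.6 -109. ] base/top side px [[291.9, 236.1], [292.2, 225.6]]
0.5 [ 637.  -119.2] base/top side px [[291.3, 239.1], [291.5, 228.6]]
[[305.68441316 187.75667434]]
```

The knob stands near 0.1 rad and slipped toward the pads' edge. I'll open, then push the knob with the near finger's pad in +y until the stop.

arm_command(
  travel=[
    [0,0,0],
    [0,0,0],
    [0,0,0],
    [-2,0,0],
    [-2,4,0],
    [-2,8,0],
    [-2,11,0],
    [-2,13,0],
    [-2,13,0],
  ],
  twist=[0,0,0,0,0,0,0,0,0],
  hand=[50,50,50,50,50,50,50,50,50],
)

```text
time: 27.5
eef_pos: [0.6456, -0.0779, 0.0062]
eef_rot: [0.0, 0.011, 1.0, -0.0]
ft_force: [-0.5, -1.2, 0.6]
opening: 0.0504
gripper_force: 0.5
```

arm_command(
  travel=[
    [0,2,0],
    [0,4,0],
    [0,4,0],
  ],
  twist=[0,0,0],
  hand=[50,50,50],
)

```text
time: 27.8
eef_pos: [0.6458, -0.077, 0.0062]
eef_rot: [0.0, 0.012, 1.0, -0.002]
ft_force: [1.9, -5.2, -1.8]
opening: 0.0501
gripper_force: 2.5
```

arm_command(
  travel=[
    [0,2,0],
    [0,4,0],
    [0,4,0],
  ],
  twist=[0,0,0],
  hand=[50,50,50],
)

```text
time: 28.1
eef_pos: [0.6459, -0.0769, 0.0062]
eef_rot: [0.001, 0.013, 1.0, -0.004]
ft_force: [2.1, -9.1, -2.4]
opening: 0.05
gripper_force: 4.6
```

Stopped against the stop: 9 N with no motion, and the knob centre at y ≈ -92. I'll back off, rise, and move aside for a check.

arm_command(
  travel=[
    [0,-5,0],
    [0,-12,0],
    [0,-12,-40],
    [0,-12,-90],
    [0,-12,-130],
    [60,-12,-130],
    [100,40,-130],
    [110,90,-130],
    [110,140,-130],
    [110,190,-130],
    [110,240,-130],
    [110,280,-130],
    [110,280,-130],
  ],
  twist=[0,0,0,0,0,0,0,0,0,0,0,0,0],
  hand=[50,50,50,50,50,50,50,50,50,50,50,50,50],
)

```text
time: 29.4
eef_pos: [0.5391, 0.2237, 0.1364]
eef_rot: [-0.001, 0.005, 1.0, 0.004]
ft_force: [0.2, 0.4, 0.8]
opening: 0.0502
gripper_force: 0.0
```

Run:
```python
from h import *
go()
for n,r in(("top",(180,240,280,340)),("side",(205,255,270,315))):
    d=snap(n,f"pics/{n}f.png");I=d["pixels"].astype(int)
    m=(I[:,:,0]>I[:,:,1]*1.8)&(I[:,:,0]>90);k=np.zeros_like(m);k[r[0]:r[1],r[2]:r[3]]=1;m&=k
    yy,xx=np.where(m);print(n,len(xx),xx.min(),xx.max(),yy.min(),yy.max(),xx.mean(),yy.mean(),atz(d,(xx.mean(),yy.mean()),.06 if n=="top" else .042))
# brassy pixels of the block in the top view -> centre at z=.036
d=snap("top");H=cv2.cvtColor(d["pixels"],cv2.COLOR_RGB2HSV)
m=((H[:,:,0]>18)&(H[:,:,0]<32)&(H[:,:,1]>120)&(H[:,:,2]>60)).astype(np.uint8);m[:,:285]=0;m[:,325:]=0;m[:215]=0;m[285:]=0
pts=np.argwhere(m)[:,::-1].astype(np.float32);R=cv2.minAreaRect(pts);print(len(pts),R,atz(d,R[0],.036))
```

```text
t 29.4 p [539.1 223.7 136.4] yaw 1.561 zaxis [-0.002  0.008 -1.   ] F [0.2 0.4 0.8] op 50.2 gf 0.0
top 32 299 304 197 203 301.75 199.53125 [ 0.64047623 -0.09130749  0.06      ]
side 58 289 295 220 233 292.3965517241379 225.75862068965517 [ 0.64764016 -0.09024382  0.042     ]
9 ((301.0, 249.0), (2.0, 2.0), 90.0) [ 0.50150156 -0.08898958  0.036     ]
```

The knob stands in line with the chase (y ≈ -91, so the dog is at about 0 rad). The rosette centre is at (501.5, -89.0), within 1 mm of the pocket centre, and the robot is clear. Handing in.

```bash
python3 -c "
from workcell import env
print(env.job_done())"
```

```text
the job is handed in; nothing more can be done
None
```

The rosette die is in the chase, flat in the pocket with one end under the lip and the dog swung back to its stop; I handed the job in at about 30 s on the robot clock, and the call returned no verdict.

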